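Shut the battery tester's door, refit its D-shaft knob and hold it down

TASK

The mower battery tester's wiring door is ajar and its knob has come off: first push the door shut until it snaps home on its catch, then pick up the knob with the bar grip, turn it so that the flat in its bore matches the flat of the upright D-shaft on top of the tester, and push it fully onto the shaft. Keep pressing it so that the sprung shaft stays right down against its stop, and finish like that, with the gripper still on the knob and pressing. Leave the other parts on the bench where they are.

Things in the scene. Friction and masses are not known exactly. Their poses are not given: they have to be found in the camera images.
- tester: Battery tester: fixed grey painted steel box, 160 (x) x 200 (y) x 120 mm high, bolted to the bench. Origin at the centre of its underside; its -x side is open and closed by the hinged door; x, y along its edges, z up. The shaft stands on its top.
- door (a joint): Angle of the wiring door, rad: 0 shut and seated; grows as the free edge swings out to the tester's -x side (starts 0.35 to 0.7). Upright hinge; seen from above it closes anticlockwise. It stays where it is left until, from about 0.1 rad, a sprung roller catch resists (up to 8 N pushed 140 mm from the hinge) and throws it back open if let go; below about 0.04 rad the catch snaps it to 0 and holds it.
- door_hinge (a point): Point on the hinge axis (at the tester's x, y = -80, +95 mm), 117 mm above the bench, turning with the door. The door is a flat grey panel 190 wide, 8 thick, 3 to 117 mm above the bench; in this frame it runs from the hinge along -y, and its outer face (the one to push, no handle) lies at x = -8 mm and looks to -x.
- door_edge (a point): Top corner of the door's free edge on its outer face, 117 mm above the bench, 190 mm from the hinge; axes as those of door_hinge.
- shaft_tip (a point): Centre of the top end of the upright steel D-shaft on the tester, 148 mm above the bench at rest: 14 mm diameter, flat 2.5 mm from the axis looking to this frame's +x; z up. It does not turn. It stands 22 mm out of a boss 24 mm across and 6 high, in a dial ring 56 mm across and 4 high with a dark line on the flat's side. Its top 1.5 mm taper to 11 mm.
- spindle (a joint): How far the D-shaft is pressed down on its spring, m: 0 at rest, 0.006 on its rigid stop. 4 N starts it, 8 N holds it fully down.
- knob: The knob: black nylon, 41 mm high, about 50 g, upright on the bench at any of four places among wheel caps and bushing. 12-sided hub 39 mm across, 17 high; on it a bar grip 36 long (x), 14 wide (y), 17 to 41 mm above the underside, with a pointed nose at its +x end (25 mm from the axis) and a white line on top there. Origin: centre of the underside, on the bore's axis; x to the nose, z up.
- bore_end (a point): Centre of the closed end of the knob's D-bore, 14 mm above its underside; meets shaft_tip when the knob is fully on. The bore opens at the underside: 14 deep, 15.5 across, flat 3.25 mm from the axis on the nose side (+x), so the nose must point where the shaft's flat looks. Fully on, the underside is 8 mm above the boss at rest, 2 mm when pressed down.
- cap_a: Bystander: round domed black nylon wheel cap, 48 mm across, 21 high, no bar grip. Origin at the centre of its underside.
- cap_b: Bystander: a second wheel cap, the same.
- bushing: Bystander: bronze bushing, a tube 34 mm across, 30 high, upright. Origin at the centre of its underside.
- socket: Bystander: steel spark plug socket, a tube 28 mm across, 65 high, upright. Origin at the centre of its underside.
- filter: Bystander: orange plastic fuel filter, 86 mm long, 36 thick, lying. Origin at the centre of its underside.
- screwdriver: Bystander: screwdriver lying on the bench.

How it is judged:
On the way, in this order (a step that is already met when the one before it is completed fails the run):
1. the door is shut and seated on its catch (value of joint door below 0.02 rad), for 0.2 s.
2. the knob is fully on the D-shaft, flat to flat (distance between bore_end and shaft_tip below 0.003 m and angle between the x axis of knob and the x axis of shaft_tip, either way round below 0.45 rad and angle between knob's own z axis and vertical below 0.1 rad), for 0.1 s.
At the end, for the whole second after the job is handed in: Door seated (within 0.02 rad of shut); knob upright and fully on the shaft (bore end within 3 mm of the shaft tip, flats matched within 0.45 rad); shaft pressed down more than 5 of its 6 mm by the knob, with the fingers still on the knob (more than 1 N); all of it kept up through the last second (all of step 2 and value of joint door below 0.02 rad and value of joint spindle above 0.005 m and contact force between the fingers and knob above 1 N); the arm keeps its last pose, push and grip.
It fails at once if a bystander is moved by more than 30 mm (distance of any of cap_a, cap_b, bushing, socket, filter, screwdriver from where it was at the start of the episode above 0.03 m).
It also fails if it takes over 51 s, if anything falls off the work surface, if the arm or the gripper's body presses on something with over 40 N, if the wrist force passes 120 N, or if a joint passes its speed limit or range.

ROBOT

A 6-joint arm with a two-finger parallel gripper is mounted at the origin on the work surface. World frame = base frame: x ahead of the robot, y to its left, z up, the work surface at z = 0. Lengths are in m, angles in rad, forces in N, time in s.
With the tool pointing down it reaches from about 0.25 to 0.775 m from the base axis. Payload 4 kg.
Tool frame: the origin (TCP) lies midway between the tips of the shut fingers; the grasp point (between the pads) lies 19 mm behind it; y points along the fingers, z is the direction in which the jaws open and shut, and the axes are right-handed (so a half turn about y gives the same grasp; the last joint's range is limited). The gripper opens to 94 mm and grips with 3 to 60 N. Pads are 16 mm wide; open, the fingers measure 119 mm over their backs; the gripper's body (75 mm by 177 mm) begins 78 mm behind the grasp point.
Start: joints at [-1.382, 0.087, 1.371, -0, 1.684, -0.103], TCP at [0.158, -0.527, 0.206] pointing down, gripper open.
Joint ranges: [-3.1, 3.1], [-0.76, 2.03], [0.27, 2.55], [-1.08, 4.22], [0.17, 2.65], [-2.57, 2.57]. Speed limits (rad/s): [2.79, 2.79, 3.14, 3.14, 3.14, 3.14].

INTERFACE

Orientations are given as a unit quaternion [w, x, y, z].
In Python, from rig import robot, vision, job, models gives the robot as it stands. The module is installed in compiled form; this text tells all that it offers.
- The arm moves only by the tool drive_tool, never from a script. Its argument "plan" is a list that holds one entry, the list of rows, each a list of 4 numbers: the shift along the tool's x, y, z in mm, then the turn about the tool's y in degrees. In form: [[[tx, ty, tz, yaw], ...]]. A call has 1 to 10 rows; each row shifts and turns the commanded pose from where the row before left it, along the tool's axes as they then stand; what a row does not reach is not made up. A row lasts 1/10 s, in which the tool goes at most 50 mm and 8.59 degrees, less where a joint would pass 70% of its speed; a pose out of reach is approached as far as the arm can. A call with a gripper value outside its range is refused whole. "claw" is the finger opening in mm, from 0 to 94, set as the call begins (left out, the last holds). The fingers move at their own pace and stop on an object; "grip_force" is the grip in N (left out, the last holds). Time passes only in rows, so rows that do not move let the fingers close. It gives the time, the measured TCP pose, the force and the opening at its end, in the units of the state.
- robot.observe(): the state, without advancing time (a new reading comes with each control period).
- vision.read_camera(name): name is "scene" or "side" or "wrist"; returns (picture, depth): 420x560x3 uint8, red, green, blue; 420x560 float32, m along the optical axis (not along the pixel's ray), 0 where there is no reading.
- vision.camera_model(name): a dict with "intrinsics" (3x3 intrinsics, pixels), "xyz" and "attitude" of the camera in the world. Camera axes: x right, y down, z forward; pixel columns grow to the right and rows downward; lengths in m; the calibration is good to about 2 mm. A picture is of the moment at which its call begins: read the wrist's pose just before it. camera_model takes no time and is no camera call; for the wrist camera it gives the pose at the moment of the call.
- job.hand_in(): hands the job in, once; it reports no verdict.
Trained networks look in the newest picture that a camera, given by its name, has taken for a name from the list of things; names that differ only in an ending like _2 or _b are one class to them, and where a whole thing is asked for, a point or a joint stands for the part that bears it (a point fixed in the world has none). Each returns a list of dicts, best first, with "p" (0 to 1); they miss things now and then, are a little off and sometimes report something else, mostly with a low value. They report only what shows in the picture. A call takes as long as a camera call.
- models.silhouettes(camera, thing): "mask" (420x560 bool, what is visible of it) and "bbox" ([left, top, right, bottom] in pixels, round what is visible of it).
The state is a dict: "time": time; "joints": joint angles; "qvel": joint speeds; "joint_torque": joint torques, N m; "position": TCP position; "tool_rot": TCP orientation; "contact_force": force on the tool from outside, world axes, zero at the start; "ft_torque": the same for the moment, N m; "finger_gap": finger opening in m.
Only numpy, scipy, OpenCV 4.12 (cv2) and the standard library are available. Lean on these libraries where they do the work, as an engineer would, in place of code of your own. Each camera call takes 0.05 s, during which the arm holds its last target.

## Working session

There is one attempt and no reset: what is moved stays moved. The work goes in short steps, Python scripts to look and compute and a tool call to move; the robot and the scene stay as the last step left them, time stands still between calls to the robot, and variables do not carry over. Pictures are saved under pics/ and viewed, and the job is handed in when it is done.

Besides the shell and the picture viewer there is one more tool, called by a JSON object that holds its "fn" and its "kwargs", one argument or row to a line. drive_tool: Moves the arm, as the interface text tells. Its arguments: {"type":"object","properties":{"plan":{"type":"array","items":{"type":"array","items":{"type":"array","items":{"type":"number"}}}},"claw":{"type":"number"},"grip_force":{"type":"number"}},"required":["plan"]}

```bash
mkdir -p pics; cat > h.py <<'E'
import numpy as np, cv2
from rig import robot, vision, job, models
from scipy.spatial.transform import Rotation as R
def rot(q): return R.from_quat([q[1],q[2],q[3],q[0]]).as_matrix()
def cam(n):
    m=vision.camera_model(n); a=np.array(m["attitude"],float)
    return np.array(m["intrinsics"]),np.array(m["xyz"]),(a if a.shape==(3,3) else rot(a))
def cloud(n,d,c=None):
    K,t,A=c or cam(n)
    v,u=np.mgrid[0:d.shape[0],0:d.shape[1]]
    P=np.stack([(u-K[0,2])/K[0,0]*d,(v-K[1,2])/K[1,1]*d,d],-1)
    return P@A.T+t
def proj(c,p):
    K,t,A=c; q=(np.atleast_2d(p)-t)@A; q=q@K.T; return q[:,:2]/q[:,2:]
def grab(n,f):
    c=cam(n); p,d=vision.read_camera(n); cv2.imwrite(f"pics/{f}.png",p[...,::-1]); np.savez(f"pics/{f}.npz",p=p,d=d,K=c[0],t=c[1],A=c[2]); return p,d,c
def st():
    s=robot.observe(); Rm=rot(s["tool_rot"]); print("t",s["time"],"pos",np.round(s["position"],4),"F",np.round(s["contact_force"],2),"gap",s["finger_gap"]); print(np.round(Rm,3)); print("q",np.round(s["joints"],3)); return s,Rm
E
python3 - <<'E'
from h import *
st()
for n in ["scene","side","wrist"]:
    p,d,c=grab(n,n+"0"); print(n,c[1],np.round(c[2],3).tolist(),c[0].tolist())
E
```

```text
t 0.0 pos [ 0.1581 -0.5262  0.2043] F [0.19 0.4  0.48] gap 0.0939918527367612
[[-0.958 -0.     0.288]
 [-0.288  0.002 -0.958]
 [-0.    -1.    -0.002]]
q [-1.382  0.088  1.372  0.     1.684 -0.103]
scene [ 0.96220538 -0.53760842  1.10292724] [[0.832, 0.462, -0.308], [0.555, -0.7, 0.449], [-0.008, -0.544, -0.839]] [[508.02371723096326, 0.0, 269.96154699761206], [0.0, 508.02371723096326, 205.74171638855253], [0.0, 0.0, 1.0]]
side [ 0.28425248 -0.68270953  1.04625049] [[0.903, -0.343, 0.26], [-0.43, -0.703, 0.566], [-0.011, -0.622, -0.783]] [[457.4063301983003, 0.0, 279.965039159612], [0.0, 457.4063301983003, 208.70784068090845], [0.0, 0.0, 1.0]]
wrist [ 0.22533754 -0.50595745  0.38381424] [[0.287, -0.928, -0.236], [-0.958, -0.279, -0.069], [-0.002, 0.246, -0.969]] [[351.30999636887844, 0.0, 280.98547621533885], [0.0, 351.30999636887844, 215.3573456896118], [0.0, 0.0, 1.0]]
```

View pics/scene0.png

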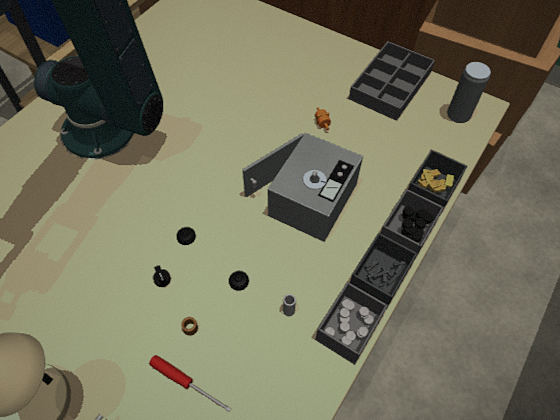

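View pics/side0.png

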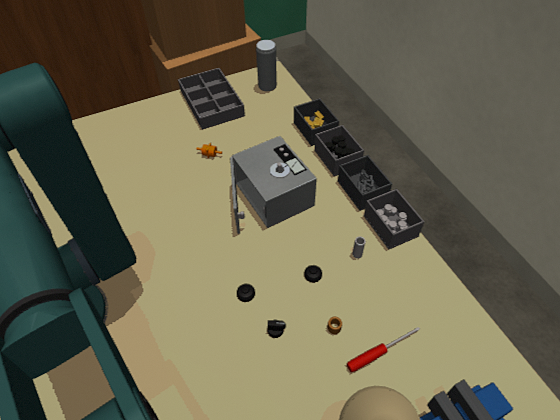

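```bash
python3 - <<'E'
from h import *
for n in ["scene","side"]:
    f=np.load(f"pics/{n}0.npz"); P=cloud(n,f["d"],(f["K"],f["t"],f["A"]))
    for th in ["tester","door","knob","cap_a","bushing","socket","filter","screwdriver","shaft_tip"]:
        try:
            for r in models.silhouettes(n,th)[:3]:
                m=r["mask"]&(f["d"]>0); q=P[m]
                print(n,th,round(r["p"],2),np.round(r["bbox"]),m.sum(),np.round(np.percentile(q,[2,50,98],axis=0),3).tolist() if m.sum() else None)
        except Exception as e: print(n,th,e)
st()
E
```

```text
scene tester 0.96 [241. 134. 359. 242.] 7367 [[0.494, 0.025, 0.01], [0.629, 0.093, 0.118], [0.724, 0.22, 0.124]]
scene tester 0.7 [146. 355. 232. 412.] 618 [[0.572, -0.431, 0.013], [0.627, -0.418, 0.023], [0.757, -0.408, 0.029]]
scene door 0.65 [239. 132. 302. 194.] 1352 [[0.488, 0.039, 0.009], [0.512, 0.103, 0.079], [0.543, 0.199, 0.119]]
scene door 0.37 [315. 108. 335. 131.] 248 [[0.5, 0.348, -0.0], [0.528, 0.366, 0.029], [0.548, 0.401, 0.04]]
scene knob 0.79 [152. 264. 173. 285.] 254 [[0.444, -0.28, 0.004], [0.466, -0.265, 0.02], [0.48, -0.246, 0.045]]
scene cap_a 0.64 [226. 275. 253. 293.] 316 [[0.594, -0.188, 0.002], [0.617, -0.17, 0.016], [0.635, -0.147, 0.024]]
scene cap_a 0.49 [176. 226. 200. 244.] 281 [[0.415, -0.162, 0.003], [0.438, -0.143, 0.016], [0.456, -0.12, 0.024]]
scene bushing 0.5 [177. 316. 198. 335.] 188 [[0.576, -0.334, 0.002], [0.593, -0.32, 0.026], [0.607, -0.305, 0.034]]
scene socket 0.7 [281. 294. 299. 317.] 249 [[0.739, -0.176, 0.0], [0.753, -0.165, 0.045], [0.764, -0.139, 0.068]]
scene filter 0.63 [313. 107. 333. 130.] 206 [[0.495, 0.349, 0.009], [0.528, 0.
[... 1492 characters left out ...]
93, 0.093], [0.554, 0.222, 0.121]]
side bushing 0.59 [325. 318. 345. 333.] 232 [[0.573, -0.332, -0.002], [0.59, -0.315, 0.021], [0.613, -0.294, 0.033]]
side socket 0.7 [352. 236. 361. 258.] 223 [[0.736, -0.173, 0.001], [0.746, -0.164, 0.044], [0.765, -0.142, 0.067]]
side filter 0.63 [194. 142. 222. 156.] 209 [[0.492, 0.35, -0.0], [0.521, 0.369, 0.026], [0.552, 0.421, 0.04]]
side screwdriver 0.79 [345. 325. 418. 372.] 647 [[0.568, -0.428, -0.001], [0.624, -0.415, 0.022], [0.759, -0.402, 0.028]]
t 1.05 pos [ 0.1582 -0.5268  0.2055] F [ 0.42  0.42 -0.59] gap 0.09420061520026046
[[-0.958  0.     0.288]
 [-0.288 -0.    -0.958]
 [ 0.    -1.     0.   ]]
q [-1.382  0.087  1.371 -0.     1.684 -0.103]
```

```bash
cat > fit.py <<'E'
from h import *
T={}
for n in ["scene","side"]:
    f=np.load(f"pics/{n}0.npz"); P=cloud(n,f["d"],(f["K"],f["t"],f["A"]))
    m=(f["d"]>0)&(P[...,0]>.45)&(P[...,0]<.78)&(P[...,1]>-.02)&(P[...,1]<.28)
    z=P[...,2]
    top=m&(abs(z-.12)<.006)
    lab=cv2.connectedComponentsWithStats(cv2.erode(top.astype(np.uint8),np.ones((5,5))))
    k=1+np.argmax(lab[2][1:,4]); t=cv2.dilate((lab[1]==k).astype(np.uint8),np.ones((5,5)))>0; t&=top
    r=cv2.minAreaRect((P[t][:,:2]*1000).astype(np.float32)); print(n,"top",r,cv2.boxPoints(r).round().tolist(),"z",np.median(z[t]))
    dr=m&(z>.02)&(z<.125)&~(cv2.dilate(t.astype(np.uint8),np.ones((3,3)))>0)&(P[...,0]<.56)
    q=P[dr]; 
    hi=m&(z>.14)&(z<.155); print("shaft",hi.sum(),P[hi].mean(0) if hi.any() else None)
    dd=m&(abs(z-.114)<.006)&(P[...,0]<.57)&~t
    q=P[dd][:,:2]; print("door top pts",len(q)); print(q[np.argsort(q[:,1])][::max(1,len(q)//15)].round(3).tolist())
    p=f["p"]
    for nm,(x0,x1,y0,y1) in {"tester":(-.02,0,0,0)}.items(): pass
    c=(f["K"],f["t"],f["A"])
    u,v=proj(c,[[.46,-.265,.03]])[0].astype(int); a=cv2.resize(p[v-25:v+25,u-35:u+35],None,fx=8,fy=8,interpolation=cv2.INTER_CUBIC)[...,::-1]
    u,v=proj(c,[[.61,.12,.1]])[0].astype(int); b=cv2.resize(p[v-75:v+75,u-100:u+100],None,fx=3.5,fy=3.5,interpolation=cv2.INTER_CUBIC)[...,::-1]
    cv2.imwrite(f"pics/kn_{n}.png",a); cv2.imwrite(f"pics/te_{n}.png",b)
E
python3 fit.py
```

```text
scene top ((638.4124145507812, 129.74501037597656), (161.6082305908203, 204.42637634277344), 5.622113227844238) [[548.0, 224.0], [568.0, 20.0], [729.0, 36.0], [709.0, 239.0]] z 0.12068496431983661
shaft 27 [0.64723291 0.10457274 0.14691518]
door top pts 309
[[0.57, 0.023], [0.483, 0.047], [0.497, 0.057], [0.494, 0.067], [0.503, 0.079], [0.501, 0.091], [0.509, 0.1], [0.511, 0.111], [0.52, 0.124], [0.517, 0.137], [0.528, 0.148], [0.526, 0.16], [0.536, 0.172], [0.537, 0.185], [0.541, 0.199], [0.549, 0.21]]
side top ((639.1728515625, 133.9769744873047), (162.7083282470703, 203.7672119140625), 5.078950881958008) [[549.0, 228.0], [567.0, 25.0], [729.0, 40.0], [711.0, 243.0]] z 0.12080025483102325
shaft 18 [0.64503834 0.10783694 0.14601922]
door top pts 153
[[0.57, 0.026], [0.487, 0.044], [0.491, 0.056], [0.494, 0.067], [0.502, 0.081], [0.506, 0.091], [0.511, 0.104], [0.512, 0.114], [0.518, 0.128], [0.52, 0.14], [0.529, 0.157], [0.527, 0.174], [0.537, 0.184], [0.539, 0.198], [0.542, 0.211], [0.552, 0.222]]
```

View pics/te_scene.png

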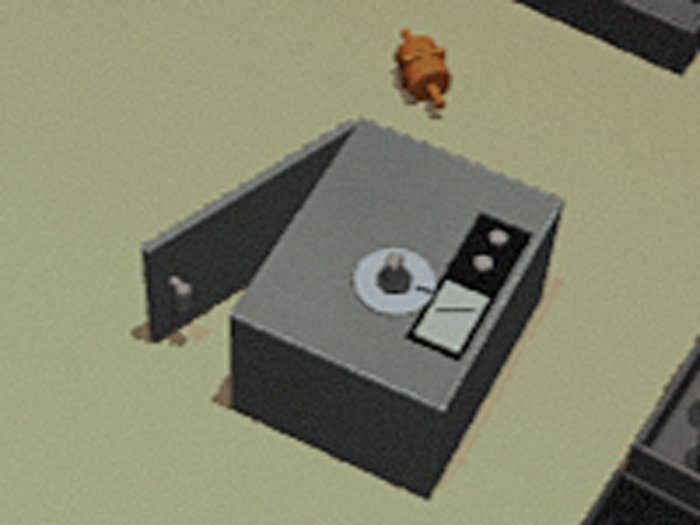

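View pics/kn_scene.png

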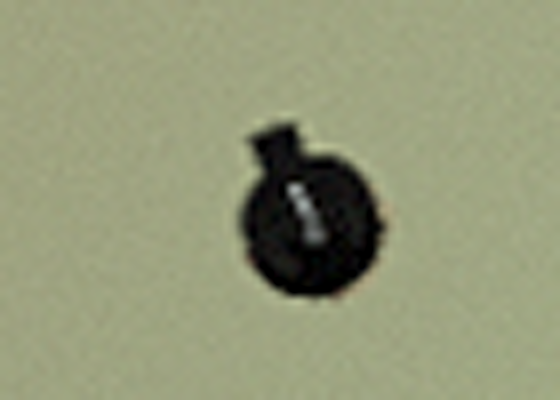

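View pics/kn_side.png

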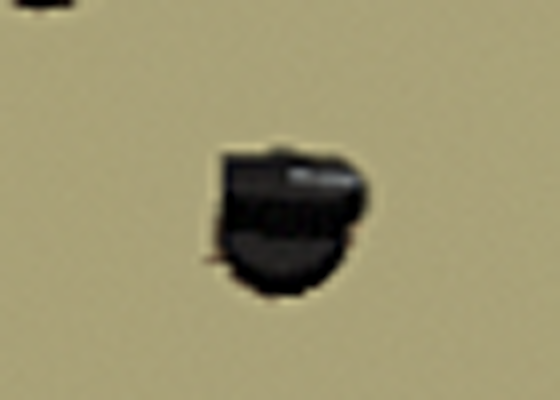

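View pics/te_side.png

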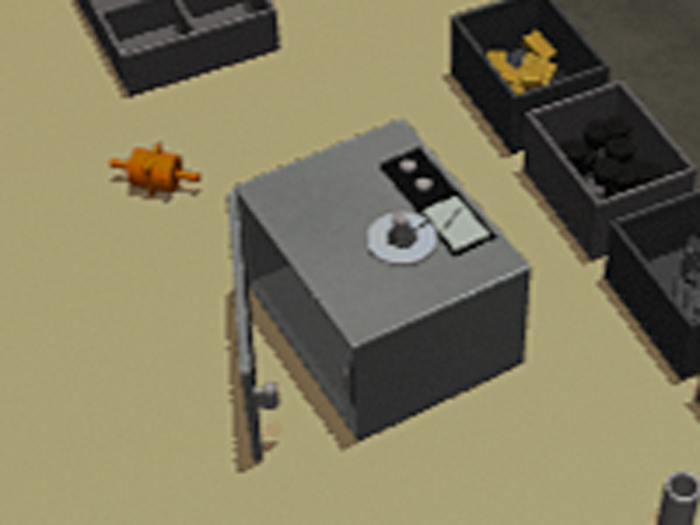

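{"fn": "drive_tool", "kwargs": {
  "plan": [
    [[0,0,0,8],[0,0,0,3.2],[-25,0,-43,0],[-25,0,-43,0],[-25,0,-43,0],[-25,0,-43,0],[-25,0,-43,0],[-25,0,-43,0],[-25,0,-43,0],[-25,0,-43,0]]
  ],
  "claw": 0,
  "grip_force": 20
}}

```text
time: 2.05
position: [0.3246, -0.1633, 0.2058]
tool_rot: [-0.034, 0.033, -0.706, 0.707]
contact_force: [1.6, -1.1, -0.1]
finger_gap: 0.0177
```

{"fn": "drive_tool", "kwargs": {
  "plan": [
    [[-25,0,-43,0],[-25,0,-43,0],[-25,0,-43,0],[-25,0,-43,0],[-25,0,-43,0],[-25,0,-43,0],[0,45,0,0],[0,45,0,0],[0,45,0,0],[0,0,0,0]]
  ]
}}

```text
time: 3.05
position: [0.4425, 0.1056, 0.0634]
tool_rot: [-0.029, 0.04, -0.706, 0.707]
contact_force: [-1.1, -1.0, -1.2]
finger_gap: 0.0003
```

```bash
python3 - <<'E'
from h import *
st(); grab("scene","s1"); 
E
```

```text
t 3.05 pos [0.4425 0.1056 0.0634] F [-1.08 -1.05 -1.18] gap 0.00029752704742882965
[[-0.995 -0.016  0.097]
 [-0.097 -0.002 -0.995]
 [ 0.016 -1.     0.   ]]
q [ 0.11  -0.038  1.787 -0.     1.409  1.584]
```

View pics/s1.png

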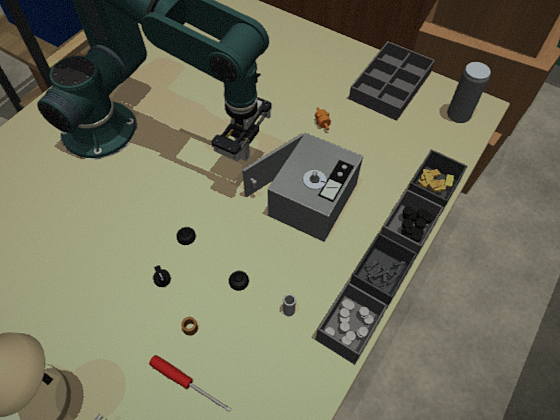

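{"fn": "drive_tool", "kwargs": {
  "plan": [
    [[-14,0,8,0],[-14,0,8,0],[-12,0,8,0],[-12,0,7,0],[-10,0,5,0],[-10,0,2,0],[-10,0,0,0],[-10,0,0,0],[-6,0,0,0],[0,0,0,0]]
  ]
}}

```text
time: 4.1
position: [0.5464, 0.0763, 0.0701]
tool_rot: [-0.03, 0.038, -0.705, 0.707]
contact_force: [-10.1, -4.0, 7.3]
finger_gap: 0.0007
```

```bash
python3 - <<'E'
from h import *
st(); p,d,c=grab("scene","s2"); cv2.imwrite("pics/s2c.png",cv2.resize(p[100:250,200:400],None,fx=4,fy=4,interpolation=2)[...,::-1])
E
```

```text
t 4.1 pos [0.5464 0.0763 0.0701] F [-10.12  -3.98   7.35] gap 0.0007487514065721485
[[-0.995 -0.01   0.096]
 [-0.096 -0.003 -0.995]
 [ 0.01  -1.     0.002]]
q [ 0.038  0.165  1.557 -0.003  1.43   1.513]
```

View pics/s2c.png

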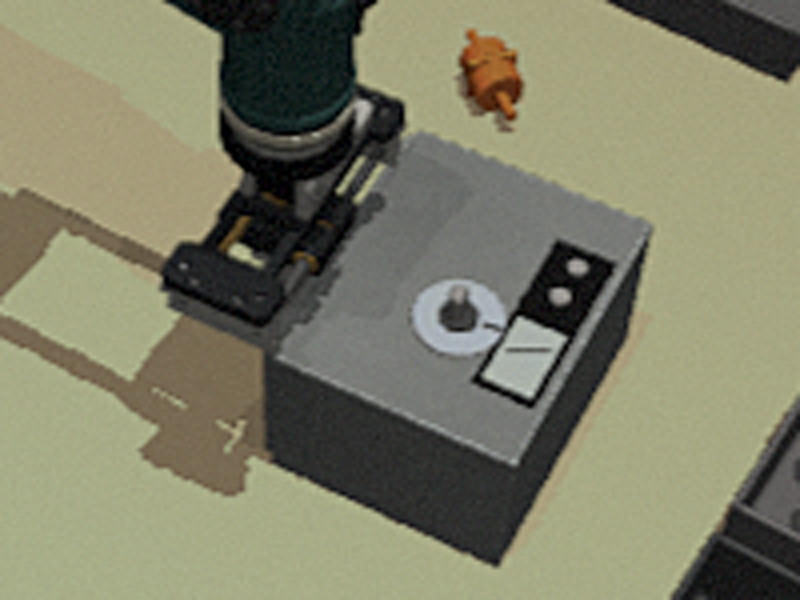

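{"fn": "drive_tool", "kwargs": {
  "plan": [
    [[-2,0,0,0],[-2,0,0,0],[-1,0,0,0],[0,0,0,0],[0,0,0,0]]
  ]
}}

```text
time: 4.65
position: [0.5462, 0.0762, 0.0701]
tool_rot: [-0.027, 0.041, -0.705, 0.708]
contact_force: [-24.6, -5.8, 14.8]
finger_gap: 0.0001
```

{"fn": "drive_tool", "kwargs": {
  "plan": [
    [[6,0,0,0],[10,0,0,0],[30,0,0,0],[40,0,0,0],[0,-40,0,0],[0,-40,0,0],[0,-45,0,0],[0,-30,0,0],[0,0,0,0]]
  ],
  "claw": 60
}}

```text
time: 5.55
position: [0.4722, 0.0702, 0.2315]
tool_rot: [-0.039, 0.03, -0.706, 0.706]
contact_force: [-0.3, 0.2, -0.5]
finger_gap: 0.0598
```

```bash
python3 - <<'E'
from h import *
st(); p,d,c=grab("side","s3"); a=cv2.resize(p[130:240,210:340],None,fx=5,fy=5,interpolation=2)[...,::-1]; cv2.imwrite("pics/s3c.png",a)
p,d,c=grab("wrist","w3");print(c[1],c[2].round(3).tolist())
E
```

```text
t 5.55 pos [0.4722 0.0702 0.2315] F [-0.34  0.19 -0.52] gap 0.0598034054546652
[[-0.995  0.012  0.097]
 [-0.097  0.    -0.995]
 [-0.012 -1.     0.001]]
q [ 0.029 -0.089  1.496 -0.     1.723  1.503]
[0.53951651 0.07714428 0.40818671] [[0.096, -0.966, -0.238], [-0.995, -0.093, -0.023], [0.0, 0.239, -0.971]]
```

View pics/s3c.png

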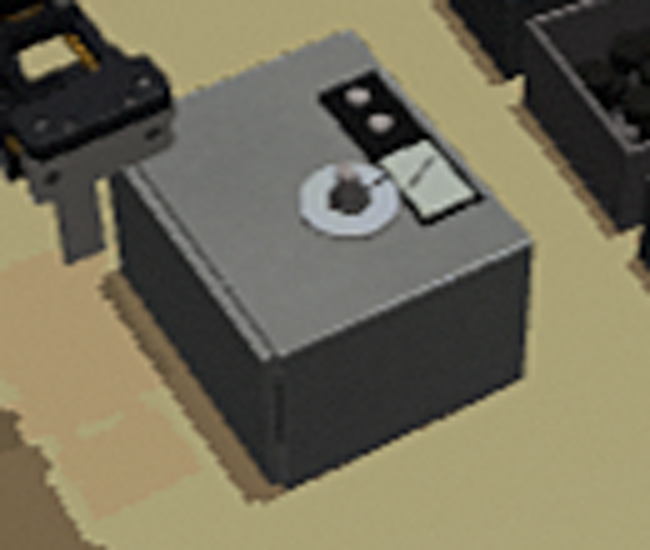

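View pics/w3.png

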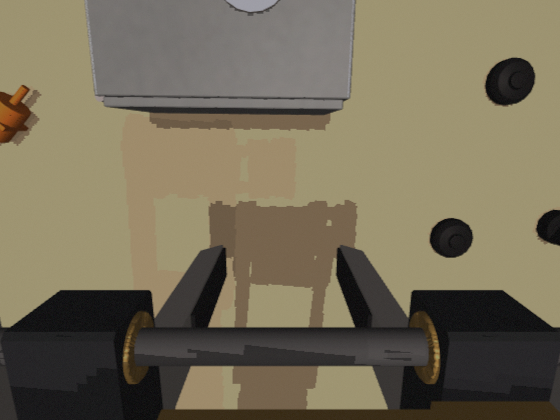

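{"fn": "drive_tool", "kwargs": {
  "plan": [
    [[-25,-4,-5,0],[-25,-4,-5,0],[-25,-4,-5,0],[-25,-4,-5,0],[0,0,0,0],[0,0,0,0]]
  ]
}}

```text
time: 6.25
position: [0.566, 0.0994, 0.2388]
tool_rot: [-0.032, 0.036, -0.706, 0.706]
contact_force: [-0.5, 1.0, 0.6]
finger_gap: 0.0599
```

```bash
python3 - <<'E'
from h import *
st(); p,d,c=grab("wrist","w4")
P=cloud("wrist",d,c); z=P[...,2]; m=(d>0)
hi=m&(z>.143)&(z<.152)&(P[...,0]>.6); print("tip",hi.sum(),P[hi].mean(0).round(4),P[hi].min(0).round(4),P[hi].max(0).round(4))
v,u=np.nonzero(hi); print(u.min(),u.max(),v.min(),v.max())
u0,v0=proj(c,[[.646,.106,.13]])[0].astype(int); cv2.imwrite("pics/w4c.png",cv2.resize(p[max(0,v0-50):v0+50,u0-60:u0+60],None,fx=6,fy=6,interpolation=2)[...,::-1]); print(u0,v0)
E
```

```text
t 6.25 pos [0.566  0.0994 0.2388] F [-0.5   1.01  0.63] gap 0.0598953335971717
[[-0.995 -0.005  0.096]
 [-0.096 -0.001 -0.995]
 [ 0.005 -1.     0.   ]]
q [ 0.075  0.143  1.244 -0.     1.76   1.55 ]
tip 215 [0.646  0.1088 0.1479] [0.6409 0.1023 0.1454] [0.6509 0.1157 0.1504]
270 288 105 118
282 112
```

View pics/w4c.png

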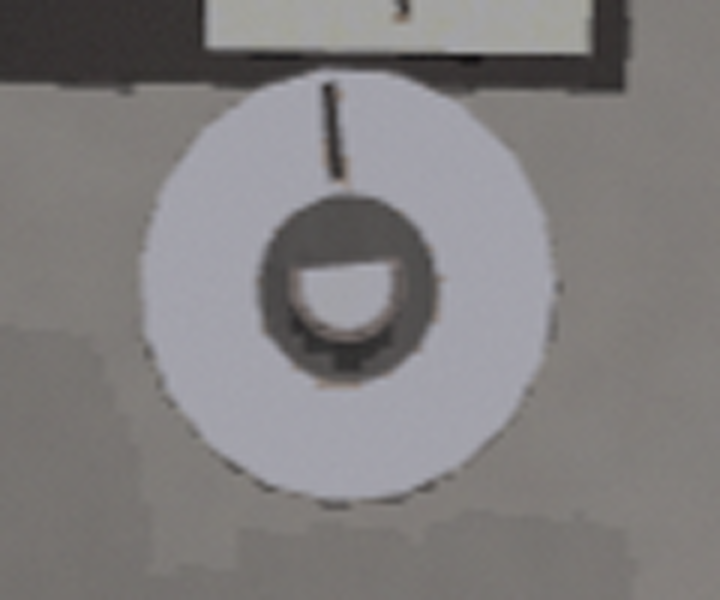

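View pics/w4.png

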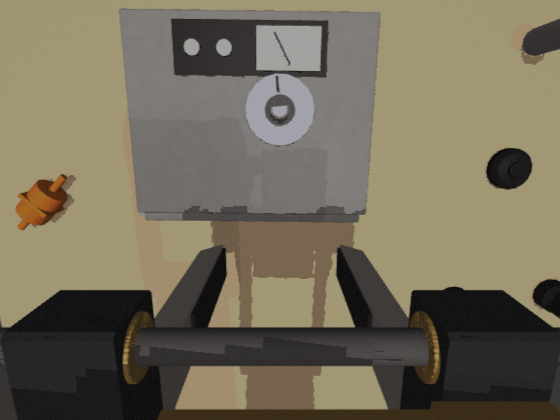

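```bash
cat > shaft.py <<'E'
import sys
from h import *
f=np.load(f"pics/{sys.argv[1]}.npz"); p=f["p"]; c=(f["K"],f["t"],f["A"])
def bp(uv,z):
    K,t,A=c; r=np.c_[np.atleast_2d(uv),np.ones(len(np.atleast_2d(uv)))]@np.linalg.inv(K).T@A.T
    return t+r*((z-t[2])/r[:,2])[:,None]
u,v=np.meshgrid(np.arange(560),np.arange(420)); uv=np.stack([u,v],-1).reshape(-1,2)
W=bp(uv,.124).reshape(420,560,3)
g=p.astype(float).mean(-1); near=np.hypot(W[...,0]-.646,W[...,1]-.108)<.04
hsv=cv2.cvtColor(p,cv2.COLOR_RGB2HSV)
ring=near&(g>140)&(p[...,2].astype(int)>p[...,0]); 
cs,_=cv2.findContours(ring.astype(np.uint8),cv2.RETR_EXTERNAL,cv2.CHAIN_APPROX_NONE); k=max(cs,key=cv2.contourArea)
h=cv2.convexHull(k)[:,0]; w=bp(h,.124)[:,:2]
(cx,cy),r=cv2.minEnclosingCircle((w*1000).astype(np.float32)); print("ring",cx,cy,r)
A_=np.c_[2*w,np.ones(len(w))]; s=np.linalg.lstsq(A_,(w**2).sum(1),rcond=None)[0]; C=s[:2]; print("ring lsq",C,np.sqrt(s[2]+C@C))
rr=np.hypot(W[...,0]-C[0],W[...,1]-C[1]); ln=(rr<.026)&(rr>.0145)&(g<110); q=W[ln][:,:2]-C; q=q[q[:,0]>.005]
print("line n",len(q),"mean ang",np.degrees(np.arctan2(*q.mean(0)[::-1])),q.mean(0))
vv=np.linalg.svd(q-q.mean(0))[2][0]; print("line dir",np.degrees(np.arctan2(vv[1],vv[0])))
W2=bp(uv,.148).reshape(420,560,3); tip=(np.hypot(W2[...,0]-C[0],W2[...,1]-C[1])<.009)&(g>130)
q=W2[tip][:,:2]; print("tip n",len(q),q.mean(0),q.min(0),q.max(0))
cs,_=cv2.findContours(tip.astype(np.uint8),cv2.RETR_EXTERNAL,cv2.CHAIN_APPROX_NONE); k=max(cs,key=cv2.contourArea); h=bp(k[:,0],.148)[:,:2]-C
print((h*1000).round(1).tolist())
E
python3 shaft.py w4
```

```text
ring 647.7176513671875 108.71733856201172 27.59626579284668
ring lsq [0.6477883  0.10878256] 0.027376961304421733
line n 36 mean ang 11.249298813092143 [0.01961202 0.00390082]
line dir -168.5883393140793
tip n 135 [0.64642894 0.10870268] [0.64236441 0.10369197] [0.65003509 0.11428085]
[[1.6, 1.9], [0.8, 2.6], [0.8, 3.3], [0.7, 4.0], [0.6, 4.8], [0.6, 5.5], [-0.1, 5.4], [-0.8, 5.4], [-1.5, 5.3], [-2.2, 5.2], [-2.9, 4.4], [-3.5, 3.6], [-4.2, 3.6], [-4.2, 2.9], [-4.8, 2.0], [-5.4, 1.2], [-5.4, 0.5], [-5.3, -0.2], [-5.2, -1.0], [-5.1, -1.7], [-4.4, -2.4], [-4.3, -3.1], [-3.5, -3.8], [-2.7, -4.4], [-2.0, -5.1], [-1.3, -5.0], [-0.6, -4.9], [0.1, -4.9], [0.8, -4.8], [1.5, -4.7], [2.2, -4.7], [2.2, -3.9], [2.1, -3.2], [2.0, -2.5], [2.0, -1.7], [1.9, -1.0], [1.8, -0.3], [1.8, 0.4], [1.7, 1.2]]
```

{"fn": "drive_tool", "kwargs": {
  "plan": [
    [[24.5,0,39,0],[24.5,0,39,0],[24.5,0,39,0],[24.5,0,39,0],[24.5,0,39,0],[24.5,0,39,0],[24.5,0,39,0],[24.5,0,39,0],[0,5,0,8],[0,5,0,8]]
  ]
}}

```text
time: 7.3
position: [0.3997, -0.2309, 0.2311]
tool_rot: [0.068, -0.068, -0.704, 0.704]
contact_force: [0.1, 0.0, 0.5]
finger_gap: 0.0599
```

{"fn": "drive_tool", "kwargs": {
  "plan": [
    [[0,5,0,8],[0,5,0,8],[0,0,0,3.5],[0,0,0,0],[0,0,0,0]]
  ]
}}

```text
time: 7.8
position: [0.401, -0.2296, 0.2214]
tool_rot: [0.183, -0.182, -0.683, 0.683]
contact_force: [0.2, -0.7, -0.5]
finger_gap: 0.0601
```

```bash
python3 - <<'E'
from h import *
st(); p,d,c=grab("wrist","w5"); P=cloud("wrist",d,c)
for r in models.silhouettes("wrist","knob")[:2]:
    m=r["mask"]&(d>0); q=P[m]; print(r["p"],r["bbox"],np.percentile(q,[2,50,98],axis=0).round(4).tolist())
    t=q[q[:,2]>.036]; print("top",len(t),t.mean(0).round(4)); 
    b=(t[:,:2]-t[:,:2].mean(0)); w=np.linalg.svd(b)[2][0]; print("bar dir",np.degrees(np.arctan2(w[1],w[0])),"extent",np.percentile(b@w,[0,5,95,100]).round(4),"wid",np.percentile(b@[-w[1],w[0]],[2,98]).round(4))
u0,v0=proj(c,[[.461,-.265,.03]])[0].astype(int); cv2.imwrite("pics/w5c.png",cv2.resize(p[max(0,v0-50):v0+50,u0-60:u0+60],None,fx=6,fy=6,interpolation=2)[...,::-1]); print(u0,v0)
E
```

```text
t 7.8 pos [ 0.401  -0.2296  0.2214] F [ 0.2  -0.74 -0.49] gap 0.06008953708267496
[[-0.867 -0.    -0.499]
 [ 0.499 -0.    -0.867]
 [-0.    -1.     0.   ]]
q [-0.643 -0.113  1.537 -0.     1.717  1.45 ]
0.85 [260.5, 105.8, 296.3, 149.0] [[0.4418, -0.2768, 0.0007], [0.4598, -0.2607, 0.0186], [0.4782, -0.242, 0.0424]]
top 567 [ 0.4609 -0.2603  0.0411]
bar dir 150.12371648181562 extent [-0.0213 -0.0176  0.0182  0.0203] wid [-0.0065  0.0065]
281 126
```

View pics/w5c.png

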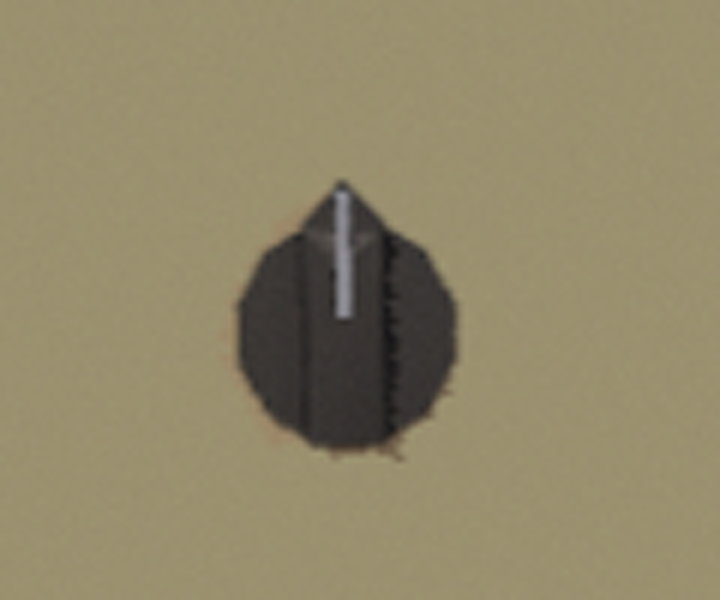

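View pics/w5.png

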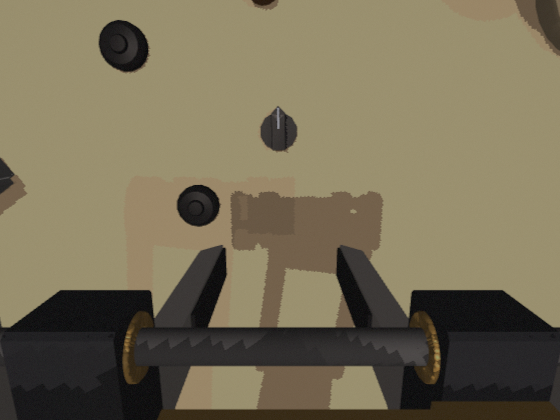

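```bash
python3 - <<'E'
from h import *
f=np.load("pics/w5.npz"); p=f["p"]; c=(f["K"],f["t"],f["A"])
def bp(uv,z):
    K,t,A=c; r=np.c_[uv,np.ones(len(uv))]@np.linalg.inv(K).T@A.T
    return t+r*((z-t[2])/r[:,2])[:,None]
# model overlay / fit axis+yaw by matching dark mask silhouette
g=cv2.GaussianBlur(p,(3,3),0).astype(int); sub=np.zeros((420,560),bool); sub[90:165,250:310]=True
dark=(g.mean(-1)<95)&sub
print(dark.sum())
from scipy.optimize import minimize
a=np.arange(12)*np.pi/6+np.pi/12; rh=.0195/np.cos(np.pi/12)
def hulls(x,y,th):
    R2=np.array([[np.cos(th),-np.sin(th)],[np.sin(th),np.cos(th)]])
    hub=np.c_[rh*np.cos(a),rh*np.sin(a)]@R2.T+[x,y]
    bar=np.array([[-.018,-.007],[-.018,.007],[.018,.007],[.025,0],[.018,-.007]])@R2.T+[x,y]
    out=[]
    for s,z in ((hub,(0,.017)),(bar,(.017,.041))):
        out.append(cv2.convexHull(np.vstack([proj(c,np.c_[s,np.full(len(s),q)]) for q in z]).astype(np.float32)))
    return out
S=8
D=cv2.resize(g.mean(-1).astype(np.float32)[90:165,250:310],None,fx=S,fy=S,interpolation=1)<95
def cost(v):
    im=np.zeros(D.shape,np.uint8)
    for h in hulls(.461+v[0]/1000,-.262+v[1]/1000,np.radians(-30+v[2])):
        cv2.fillConvexPoly(im,np.round((h-[250,90]+.5)*S-.5).astype(np.int32),1)
    return (im.astype(bool)^D).sum()
best=min((minimize(cost,[i,j,0],method="Nelder-Mead",options=dict(initial_simplex=[[i,j,0],[i+2,j,0],[i,j+2,0],[i,j,4]])) for i in(-2,0,2) for j in(-2,0,2)),key=lambda r:r.fun)
print(best.x,best.fun,D.sum())
im=p.copy()
E
```

```text
1099
[-2.43468547  2.26394592  1.50894023] 5064.0 71020
```

{"fn": "drive_tool", "kwargs": {
  "plan": [
    [[-32,0,-1.4,0],[-33,0,-1.4,0],[0,40,0,0],[0,40,0,0],[0,40,0,0],[0,30,0,0],[0,0,0,0],[0,0,0,0]]
  ],
  "claw": 40
}}

```text
time: 8.7
position: [0.4596, -0.26, 0.0719]
tool_rot: [-0.183, 0.183, 0.683, -0.683]
contact_force: [0.8, -0.5, 0.9]
finger_gap: 0.0398
```

```bash
python3 - <<'E'
from h import *
st(); grab("wrist","w6")
E
```

```text
t 8.7 pos [ 0.4596 -0.26    0.0719] F [ 0.82 -0.45  0.91] gap 0.039813946508215556
[[-0.866 -0.    -0.499]
 [ 0.499  0.    -0.866]
 [ 0.    -1.     0.   ]]
q [-0.622  0.104  1.621 -0.     1.416  1.471]
```

View pics/w6.png

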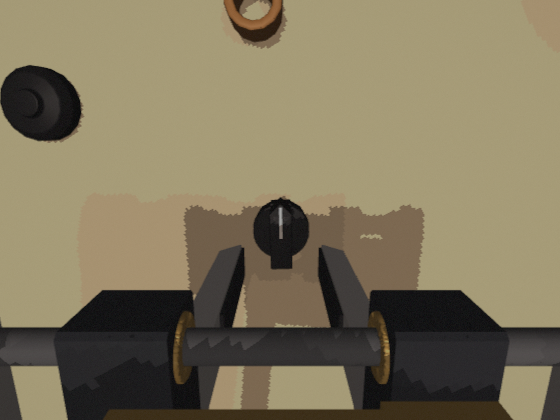

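{"fn": "drive_tool", "kwargs": {
  "plan": [
    [[0,20,0,0],[0,20,0,0],[0,10,0,0],[0,0,0,0],[0,0,0,0]]
  ]
}}

```text
time: 9.25
position: [0.4605, -0.2607, 0.0232]
tool_rot: [0.182, -0.184, -0.683, 0.683]
contact_force: [0.5, -0.2, -0.6]
finger_gap: 0.0401
```

{"fn": "drive_tool", "kwargs": {
  "plan": [
    [[0,0,0,0],[0,0,0,0],[0,0,0,0],[0,0,0,0],[0,0,0,0],[0,0,0,0],[0,0,0,0]]
  ],
  "claw": 0,
  "grip_force": 35
}}

```text
time: 9.95
position: [0.4598, -0.2602, 0.022]
tool_rot: [0.183, -0.183, -0.683, 0.683]
contact_force: [-0.0, 0.1, 3.2]
finger_gap: 0.0139
```

```bash
python3 - <<'E'
from h import *
st(); grab("wrist","w7")
E
```

```text
t 9.95 pos [ 0.4598 -0.2602  0.022 ] F [-0.01  0.15  3.16] gap 0.013888917166543498
[[-0.866  0.001 -0.5  ]
 [ 0.5   -0.001 -0.866]
 [-0.001 -1.     0.   ]]
q [-0.622  0.15   1.677 -0.     1.314  1.472]
```

View pics/w7.png

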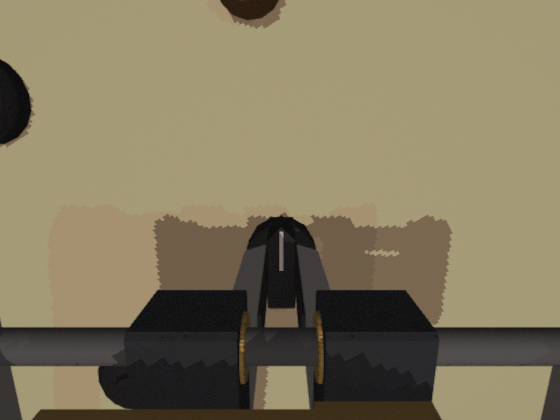

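```bash
python3 - <<'E'
from h import *
f=np.load("pics/w7.npz"); c=(f["K"],f["t"],f["A"]); p=f["p"]
def bp(uv,z):
    K,t,A=c; r=np.c_[uv,np.ones(len(uv))]@np.linalg.inv(K).T@A.T
    return t+r*((z-t[2])/r[:,2])[:,None]
cv2.imwrite("pics/w7c.png",cv2.resize(p[205:315,230:330],None,fx=5.4,fy=5.4,interpolation=0)[...,::-1])
T=np.array([.4598,-.2602]); x=np.array([-.866,.5])
for v in (226,229,232,271,305,308): 
    w=bp([[281,v]],.041)[0]; print(v,((w[:2]-T)@x*1000).round(1), ((w[:2]-T)@[-.5,-.866]*1000).round(1))
f4=np.load("pics/w4.npz"); 
E
```

```text
226 -24.3 0.3
229 -22.8 0.3
232 -21.3 0.3
271 -1.3 0.3
305 17.0 0.3
308 18.7 0.3
```

View pics/w7c.png

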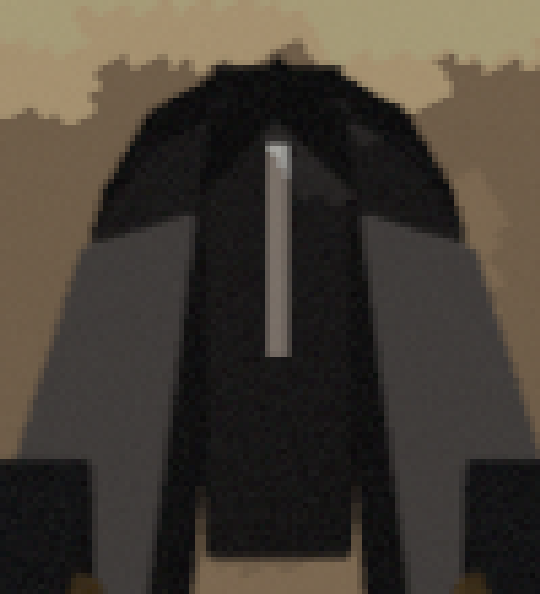

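{"fn": "drive_tool", "kwargs": {
  "plan": [
    [[0,-10,0,0],[0,-40,0,0],[0,-48,0,0],[0,-48,0,0],[0,-48,0,0],[2,0,-40,0],[2,0,-40,0],[2,0,-40,0],[2,0,-40,0],[2,0,-40,0]]
  ]
}}

```text
time: 11.0
position: [0.551, -0.0803, 0.2156]
tool_rot: [0.183, -0.183, -0.683, 0.683]
contact_force: [1.1, -0.6, -0.5]
finger_gap: 0.0139
```

{"fn": "drive_tool", "kwargs": {
  "plan": [
    [[2,0,-40,0],[2,0,-40,0],[2,0,-40,0],[2,0,-40,0],[2,0,-40,0],[0,0,0,-8],[0,0,0,-8.2],[0,0,0,-8.4],[0,0,0,-8.4],[0,0,0,-8.3]]
  ]
}}

```text
time: 12.0
position: [0.6418, 0.0965, 0.2153]
tool_rot: [-0.072, 0.072, -0.703, 0.703]
contact_force: [-0.4, 0.3, 0.2]
finger_gap: 0.0138
```

{"fn": "drive_tool", "kwargs": {
  "plan": [
    [[0,0,0,0],[0,0,0,0],[0,0,0,0]]
  ]
}}

```text
time: 12.3
position: [0.642, 0.0964, 0.2154]
tool_rot: [-0.069, 0.069, -0.704, 0.704]
contact_force: [0.4, -0.0, 0.1]
finger_gap: 0.0137
```

```bash
python3 - <<'E'
from h import *
s,Rm=st(); print(np.degrees(np.arctan2(Rm[1,0],Rm[0,0]))%360)
d=np.array([.6487,.1089,0])-s["position"]; print("tool delta mm",(d@Rm*1000).round(1))
for n in("side","wrist","scene"): grab(n,n[0]+"8")
p=cv2.imread("pics/s8.png")
E
```

```text
t 12.3 pos [0.642  0.0964 0.2154] F [ 0.37 -0.01  0.08] gap 0.01370584842922454
[[-0.981 -0.     0.194]
 [-0.194 -0.    -0.981]
 [ 0.    -1.     0.   ]]
q [ 0.062  0.31   1.089 -0.     1.742  1.437]
191.1981284246038
tool delta mm [ -9.1 215.4 -11. ]
```

View pics/w8.png

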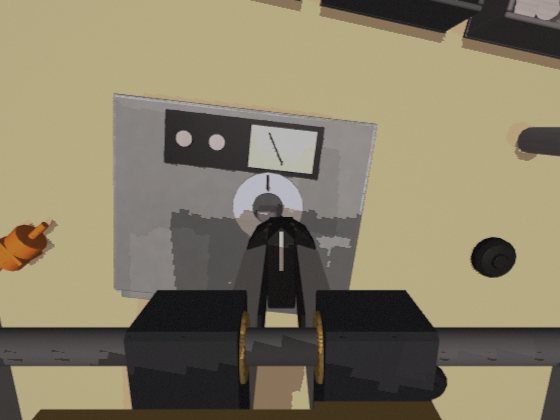

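{"fn": "drive_tool", "kwargs": {
  "plan": [
    [[-4.5,0,-5.5,0],[-4.6,0,-5.5,0],[0,20,0,0],[0,16,0,0],[0,0,0,0],[0,0,0,0],[0,0,0,0]]
  ]
}}

```text
time: 13.15
position: [0.6495, 0.1093, 0.1808]
tool_rot: [-0.071, 0.069, -0.704, 0.704]
contact_force: [0.2, 0.1, 0.2]
finger_gap: 0.0137
```

```bash
python3 - <<'E'
from h import *
s,Rm=st()
d=np.array([.6487,.1089,0])-s["position"]; print("tool delta mm",(d@Rm*1000).round(1))
p,dd,c=grab("wrist","w9")
def bp(uv,z):
    K,t,A=c; r=np.c_[uv,np.ones(len(uv))]@np.linalg.inv(K).T@A.T
    return t+r*((z-t[2])/r[:,2])[:,None]
u,v=np.meshgrid(np.arange(560),np.arange(420)); W=bp(np.stack([u,v],-1).reshape(-1,2),.124).reshape(420,560,3)
L=(W-s["position"])@Rm*1000
g=p.mean(-1)
m=(L[...,0]<-14)&(L[...,0]>-31)&(abs(L[...,2])<30)
near=m&(g>140)&(p[...,2].astype(int)>p[...,0]); q=L[near]; print("ring pts",len(q))
cs,_=cv2.findContours(near.astype(np.uint8),cv2.RETR_EXTERNAL,cv2.CHAIN_APPROX_NONE); h=cv2.convexHull(max(cs,key=cv2.contourArea))[:,0]
w=L[h[:,1],h[:,0]][:,[0,2]]; print(w.round(1).tolist())
ln=m&(L[...,0]>-26)&(L[...,0]<-17)&(abs(L[...,2])<4)&(g<100); print("line lat",L[ln][:,[0,2]].mean(0) if ln.any() else None, ln.sum())
for n in("side","scene"):
    p,dd,c=grab(n,n[0:2]+"9"); u0,v0=proj(c,[[.647,.108,.15]])[0].astype(int)
    cv2.imwrite(f"pics/{n[:2]}9c.png",cv2.resize(p[v0-45:v0+45,u0-60:u0+60],None,fx=6,fy=6,interpolation=2)[...,::-1])
E
```

```text
t 13.15 pos [0.6495 0.1093 0.1808] F [0.16 0.13 0.18] gap 0.013691894875390707
[[-0.981  0.002  0.196]
 [-0.196  0.    -0.981]
 [-0.002 -1.     0.   ]]
q [ 0.081  0.335  1.126 -0.     1.679  1.454]
tool delta mm [  1.3 180.8   0.2]
ring pts 713
[[-25.3, 2.3], [-24.7, 5.7], [-24.0, 8.5], [-23.3, 10.5], [-19.8, 16.8], [-14.1, 22.4], [-14.1, -21.8], [-18.4, -18.3], [-19.8, -16.9], [-24.0, -8.6], [-24.7, -5.9], [-25.4, -1.8]]
line lat [-20.4664581    0.07820379] 21
```

View pics/w9.png

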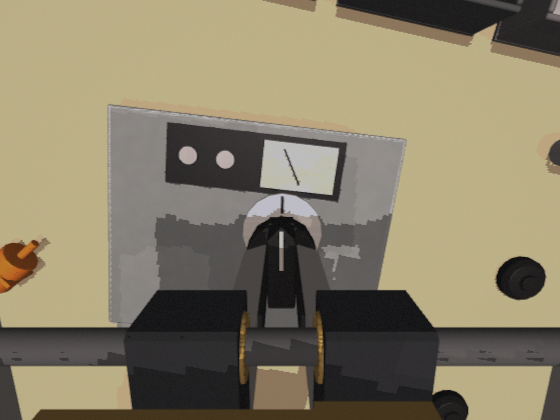

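View pics/sc9c.png

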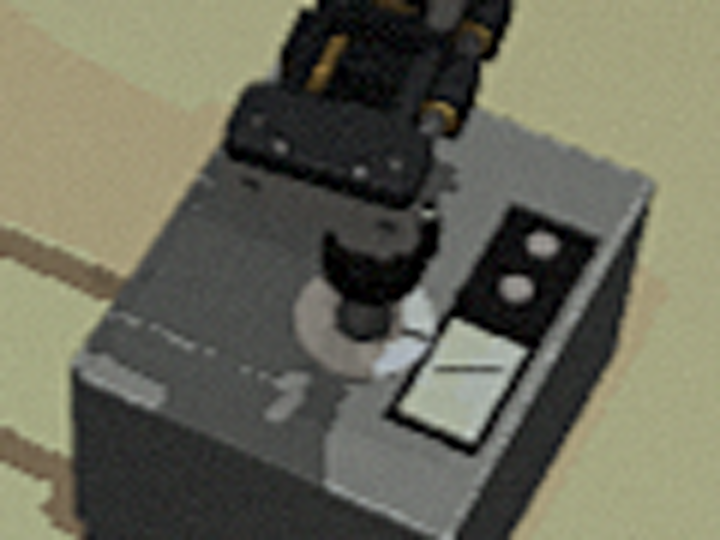

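View pics/si9c.png

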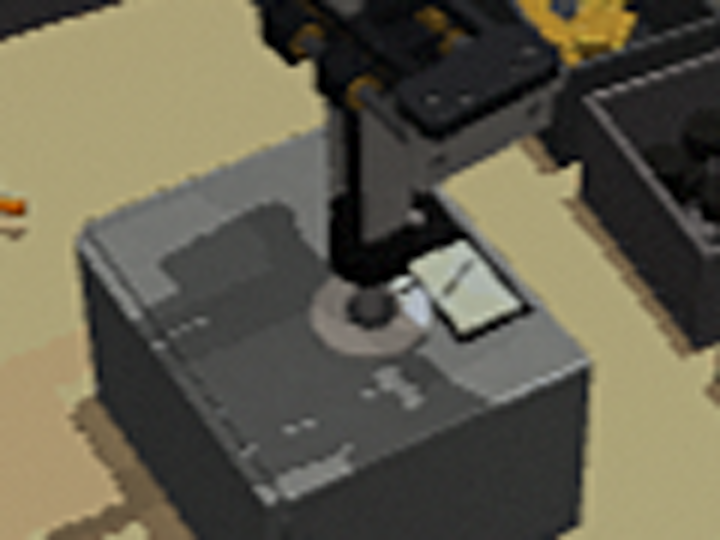

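{"fn": "drive_tool", "kwargs": {
  "plan": [
    [[1,4,0,0],[0,4,0,0],[0,3,0,0],[0,3,0,0],[0,0,0,0]]
  ]
}}

```text
time: 13.8
position: [0.648, 0.1088, 0.1647]
tool_rot: [-0.07, 0.07, -0.704, 0.704]
contact_force: [1.1, 0.4, -0.8]
finger_gap: 0.0139
```

{"fn": "drive_tool", "kwargs": {
  "plan": [
    [[0,3,0,0],[0,3,0,0],[0,2,0,0],[0,0,0,0],[0,0,0,0]]
  ]
}}

```text
time: 14.3
position: [0.648, 0.1089, 0.1572]
tool_rot: [-0.07, 0.07, -0.704, 0.704]
contact_force: [1.6, 0.1, -1.8]
finger_gap: 0.0138
```

{"fn": "drive_tool", "kwargs": {
  "plan": [
    [[0,2,0,0],[0,2,0,0],[0,2,0,0],[0,0,0,0],[0,0,0,0]]
  ]
}}

```text
time: 14.8
position: [0.6481, 0.1088, 0.1527]
tool_rot: [-0.07, 0.069, -0.704, 0.704]
contact_force: [-1.1, 0.7, 5.3]
finger_gap: 0.0137
```

{"fn": "drive_tool", "kwargs": {
  "plan": [
    [[0,2,0,0],[0,2,0,0],[0,0,0,0],[0,0,0,0],[0,0,0,0]]
  ]
}}

```text
time: 15.3
position: [0.6481, 0.1088, 0.1499]
tool_rot: [-0.071, 0.069, -0.704, 0.704]
contact_force: [-1.1, -0.8, 8.1]
finger_gap: 0.0138
```

{"fn": "drive_tool", "kwargs": {
  "plan": [
    [[0,1.5,0,0],[0,1.5,0,0],[0,0,0,0],[0,0,0,0],[0,0,0,0]]
  ]
}}

```text
time: 15.8
position: [0.6482, 0.1089, 0.1498]
tool_rot: [-0.071, 0.068, -0.704, 0.704]
contact_force: [-4.4, -0.6, 15.1]
finger_gap: 0.014
```

```bash
python3 - <<'E'
from h import *
s,Rm=st(); print(np.degrees(np.arctan2(Rm[1,0],Rm[0,0]))%360)
grab("wrist","w10")
for n in("side","scene"):
    p,dd,c=grab(n,n[0:2]+"10"); u0,v0=proj(c,[[.62,.108,.13]])[0].astype(int)
    cv2.imwrite(f"pics/{n[:2]}10c.png",cv2.resize(p[v0-65:v0+65,u0-75:u0+75],None,fx=4.5,fy=4.5,interpolation=2)[...,::-1])
a=np.hstack([cv2.imread(f"pics/{n}10c.png") for n in("si","sc")]); cv2.imwrite("pics/both10.png",cv2.resize(a,(800,347)))
st()
E
```

```text
t 15.8 pos [0.6482 0.1089 0.1498] F [-4.43 -0.61 15.15] gap 0.014015388645322252
[[-0.981  0.005  0.196]
 [-0.196  0.    -0.981]
 [-0.004 -1.     0.001]]
q [ 0.08   0.338  1.183 -0.     1.616  1.453]
191.32326580792028
t 15.95 pos [0.6482 0.1089 0.1497] F [-6.19 -0.31 16.43] gap 0.013750580901452132
[[-0.981  0.004  0.196]
 [-0.196  0.    -0.981]
 [-0.004 -1.     0.001]]
q [ 0.08   0.339  1.183 -0.     1.616  1.453]
```

View pics/both10.png

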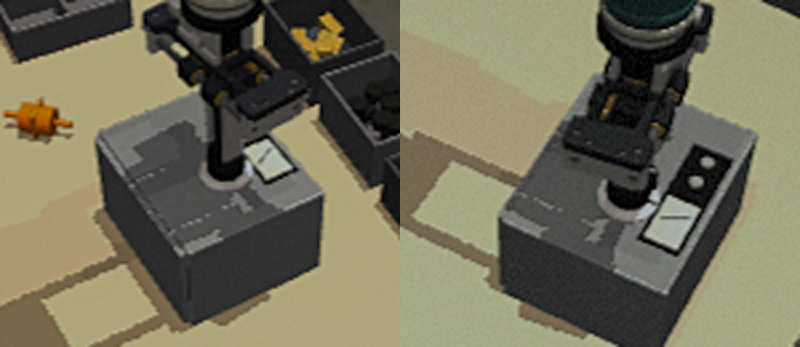

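View pics/w10.png

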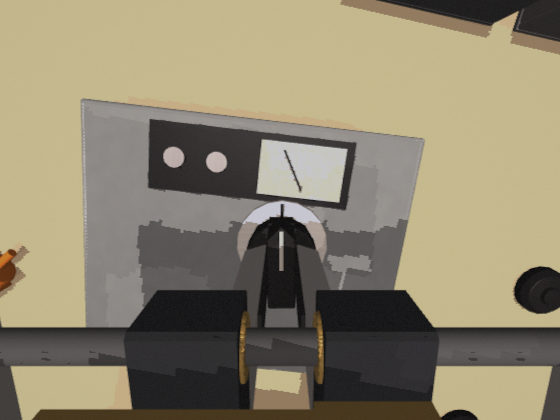

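```bash
python3 -c "
from h import *
print(job.hand_in())"
```

```text
the job is handed in; nothing more can be done
None
```

I shut the wiring door, then fitted the knob on the D-shaft and pressed it down to the stop. I handed the job in at about 16 s, with the gripper still holding and pressing the knob. The hand-in reports no verdict.

- **Door:** I pushed it until it met a hard stop, with about 25 N of push. After I backed off it stayed flush in the side and scene pictures, so the catch appears to be holding it.
- **Knob:** I gripped it by the bar (14 mm finger gap, 35 N set). I turned it so the nose points about 11.3°, the direction I measured for the shaft's flat. The knob's white line and the dial's dark line coincide in the last wrist picture.
- **Fit:** It slid on with no side load to speak of. The spring force rose from 5 N to 8 N, and then the tool height stayed at 149.8 mm (149.5 mm expected) while I kept pressing. The last check showed 16 N downward, and the white line was in the same place as before, so the knob had not slipped in the fingers.
- **Bystanders:** I planned the moves to stay clear of them and saw none shifted, but I did not re-measure their positions at the end.

Two checks differed slightly. My estimates of the knob axis along the bar spread by about 1 mm, so I corrected by 1 mm before fitting. A sideways force of 4 to 6 N remained along x while pressing.

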